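# Put the spring and cap back on the pot knock-out post

## Task

Put the pot knock-out post back together: thread the coil spring, black collar uppermost, over the steel rod and seat it fully home on the wooden base, twisting it when its bottom coil snags on the small red key so that the gap in the coil drops over the key. Then fit the orange cap, flange down, over the rod onto the spring, push it down as far as it goes to test it, let it spring back up and leave it. Leave the sieve, pots, mister and widger where they are.

Things in the scene. Friction and masses are not known exactly. Their poses are not given: they have to be found in the camera images.
- post: Knock-out post, screwed to the bench: square dark-wood base 150 x 150 x 20 mm, with an upright steel rod in its middle, 20 mm diameter, 125 mm tall above the base, the last 7 mm tapered to 12 mm diameter. Origin: centre of the base's underside, on the bench; z up along the rod; +x toward the red key (see post_seat).
- post_seat (a point): Point on the rod's axis at the top face of the wooden base, 20 mm above the bench; axes as post. The spring's foot belongs here. On the +x side a red key stands against the rod's foot: 9 mm wide, 11 mm tall above the base, reaching 24 mm from the rod's axis; a red stripe on the base runs outward from it.
- post_tip (a point): Centre of the rod's tip, 125 mm above post_seat.
- spring: Steel compression spring standing on the bench, 95 mm long, 0.11 kg: wire 4 mm, coils 34 mm outside, 26 mm inside diameter; the top 22 mm is a stiff black collar, 37 mm outside, 26 mm inside diameter: grip it there. It only shortens along its axis (0.35 N per mm, up to 36 mm), never bends or twists. Origin: centre of the bottom end; z up to the collar; +x toward the gap (see spring_foot).
- spring_foot (a point): Same point and axes as spring. The flat bottom coil has a gap, about 85 degrees, centred on +x, under the red mark on the collar. The key clears the gap when this +x is within about 20 degrees of the post's +x; otherwise the coil lands on the key, 11 mm too high.
- spring_top (a point): Centre of the upper face of the spring's collar, 95 mm above the spring's origin when it is not compressed.
- cap: Orange plastic push cap standing on the bench, 0.08 to 0.16 kg, 66 mm tall: round sleeve 36 mm diameter (grip here), flange 61 mm across and 8 mm thick at the bottom, top 8 mm tapered to 28 mm and closed. Bore open at the bottom, 24 mm diameter, 52 mm deep. Origin: centre of the underside; z up to the closed top.
- cap_top (a point): Centre of the cap's closed top, 66 mm above the cap's origin. When the cap rests on the seated spring its underside is about 90 to 93 mm above post_seat; pushed right down (about 7 N) the bore's end meets the rod tip, underside 73 mm above post_seat.
- sieve: Lime-green plastic sieve, 180 mm across, 45 mm tall, bystander. Origin: centre of its underside.
- pots: Two stacked clay pots, a single piece 98 mm across and 115 mm tall, bystander. Origin: centre of the underside.
- mister: Yellow plant mister, 88 mm across, 192 mm tall, bystander. Origin: centre of the underside.
- widger: Stainless widger, a flat strip 180 x 18 x 4 mm (7 mm at its middle rib) lying on the bench, bystander. Origin: centre of the underside, length along its x axis.
Not all that is in view belongs to the job. Of the things like the cap, leave any that is turquoise; of the rest the larger one is meant. Several things look just like the post: the one meant starts farthest to the robot's right.

How it is judged:
By the outcome, as a careful person would: the job done as asked, in the order asked, and still so for the second after the job is handed in, with the robot touching nothing.
It also fails if it takes over 72 s, if anything falls off the work surface, if the arm or the gripper's body presses on something with over 40 N, if the wrist force passes 120 N, or if a joint passes its speed limit or range.

## Robot

A 6-joint arm with a two-finger parallel gripper is mounted at the origin on the work surface. World frame = base frame: x ahead of the robot, y to its left, z up, the work surface at z = 0. Lengths are in mm, angles in rad, forces in N, time in s.
With the tool pointing down it reaches from about 350 to 875 mm from the base axis. Payload 4.2 kg.
Tool frame: the origin (TCP) lies midway between the tips of the shut fingers; the grasp point (between the pads) lies 19 mm behind it; y points along the fingers, x is the direction in which the jaws open and shut, and the axes are right-handed (so a half turn about y gives the same grasp; the last joint's range is limited). The gripper opens to 85 mm and grips with 20 to 120 N. Pads are 22 mm wide; open, the fingers measure 114 mm over their backs; the gripper's body (76 mm by 85 mm) begins 54 mm behind the grasp point. The pads swing forward as they close: fully open they stand 13 mm farther back than shut.
Start: joints at [-1.025, 0.385, 0.008, 0, -1.194, -0.259], TCP at [176.819, -599.445, 231.312] pointing down, gripper open.
Joint ranges: [-3.14, 3.14], [-1.21, 2.06], [-1.07, 1.41], [-3.16, 2.05], [-2.99, -0.16], [-3.1, 3.1]. Speed limits (rad/s): [2.79, 2.79, 3.14, 3.14, 3.14, 3.14].

## Interface

Orientations are given as a unit quaternion [x, y, z, w].
In Python, from bench import read_state, get_image, job_done gives the robot as it stands.
- The arm moves only by the tool play_rows, never from a script. Its argument "series" is a list of rows, each a list of 7 numbers: the shift along the tool's x, y, z in m, then the turn, a rotation vector about the tool's x, y, z in rad, then the finger opening in m, from 0 to 0.0854. In form: [[x, y, z, wx, wy, wz, claw], ...]. A call has 1 to 10 rows; each row shifts and turns the pose as measured when the row begins, along the tool's axes as they then stand; what a row does not reach is not made up. A row lasts 1/10 s, in which the tool goes at most 50 mm and 8.59 degrees, less where a joint would pass 70% of its speed; a pose out of reach is approached as far as the arm can. A call with a gripper value outside its range is refused whole. The fingers move at their own pace and stop on an object; the grip force is fixed at half the most. Time passes only in rows, so rows that do not move let the fingers close. It gives the time, the measured TCP pose, the force and the opening at its end, in the units of the state.
- read_state(): the state, without advancing time (a new reading comes with each control period).
- get_image(name): name is "side" or "top"; returns a dict with "color" (480x640x3 uint8, red, green, blue), "intrinsics" (3x3 intrinsics, pixels), "origin" and "orientation" of the camera in the world. Camera axes: x right, y down, z forward; pixel columns grow to the right and rows downward; lengths in mm; the calibration is good to about 2 mm. A picture is of the moment at which its call begins. There is no depth.
- job_done(): hands the job in, once; it reports no verdict.
The state is a dict: "clock": time; "joints": joint angles; "joint_vel": joint speeds; "joint_efforts": joint torques, N m; "position": TCP position; "ee_rot": TCP orientation; "contact_force": force on the tool from outside, world axes, zero at the start; "wrist_torque": the same for the moment, N m; "gripper_width": finger opening in mm.
Only numpy, scipy, OpenCV 4.12 (cv2) and the standard library are available. Lean on these libraries where they do the work, as an engineer would, in place of code of your own. Each camera call takes 0.05 s, during which the arm holds its last target. There are 200 camera calls.

## Working session

There is one attempt and no reset: what is moved stays moved. The work goes in short steps, Python scripts to look and compute and a tool call to move; the robot and the scene stay as the last step left them, time stands still between calls to the robot, and variables do not carry over. Pictures are saved under pics/ and viewed, about 8 in all and at most 12, crops included, and the job is handed in when it is done.

Besides the shell and the picture viewer there is one more tool, called after ">>>" as a command line: name --pt "numbers of a row" for each row, then --argument value for the rest. play_rows: Moves the arm, as the interface text tells. Its arguments: {"type":"object","properties":{"series":{"type":"array","items":{"type":"array","items":{"type":"number"}}}},"required":["series"]}

```bash
ls; mkdir -p pics; cat > h.py <<'E'
import numpy as np, cv2
from scipy.spatial.transform import Rotation as R
from bench import read_state, get_image, job_done
def ray(im,u,v):
    K=np.array(im["intrinsics"]); d=np.linalg.solve(K,[u,v,1.]); return R.from_quat(im["orientation"]).apply(d)
def at_z(im,u,v,z):
    o=np.array(im["origin"]); d=ray(im,u,v); return o+d*(z-o[2])/d[2]
def px(im,p):
    c=R.from_quat(im["orientation"]).inv().apply(np.array(p)-im["origin"]); q=np.array(im["intrinsics"])@c; return q[:2]/q[2]
def save(im,n,crop=None,s=1):
    c=im["color"][:,:,::-1]
    if crop: x0,y0,x1,y1=crop; c=c[y0:y1,x0:x1]
    cv2.imwrite("pics/"+n,cv2.resize(c,None,fx=s,fy=s,interpolation=cv2.INTER_CUBIC))
E
python3 - <<'E'
from h import *
import pickle
for n in("top","side"):
    im=get_image(n); save(im,n+"0.png"); pickle.dump(im,open(n+"0.pkl","wb")); print(n,im["origin"],im["orientation"],im["intrinsics"])
print(read_state())
E
```

```text
pics
top [4.57784776e+02 4.29393626e-02 1.18269915e+03] [-0.70522233  0.70608786 -0.03896619  0.05082354] [[484.1909791    0.         314.58620633]
 [  0.         484.1909791  233.98447283]
 [  0.           0.           1.        ]]
side [ 269.01776701 1004.01025468  943.6493577 ] [-0.14182528  0.88999266 -0.42868281  0.06347988] [[574.09382246   0.         314.43640002]
 [  0.         574.09382246 229.05601545]
 [  0.           0.           1.        ]]
{'clock': 0.1, 'joints': array([-1.02540254e+00,  3.85499158e-01,  6.74781316e-03, -4.24193021e-04,
       -1.19406671e+00, -2.58595886e-01]), 'joint_vel': array([ 0.00190397, -0.00426126,  0.00211939,  0.00014878,  0.00179146,
        0.00190191]), 'joint_efforts': array([-7.37059054e-04, -3.93319345e+01,  1.88928866e+01,  4.19790700e+00,
       -2.53651495e-03,  5.71643596e-06]), 'position': array([ 176.65260462, -598.94762944,  230.31510057]), 'ee_rot': array([ 0.42284732,  0.56668523, -0.56589189, -0.42406881]), 'contact_force': array([-0.51631929, -0.85971753, -0.16412275]), 'wrist_torque': array([0.01693385, 0.01035146, 0.04153836]), 'gripper_width': 85.36645386517205}
```

View pics/top0.png

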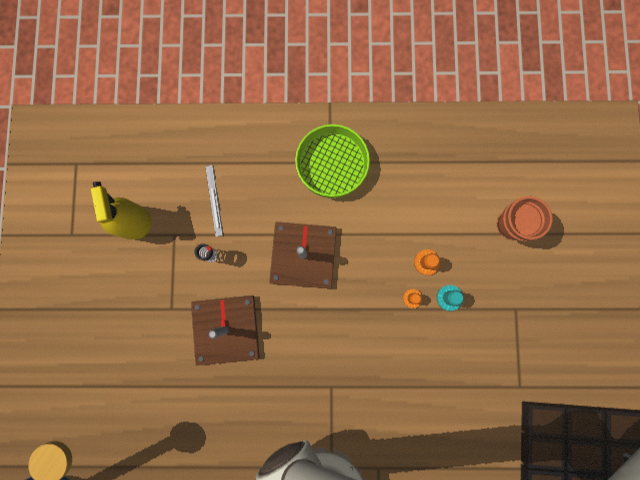

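View pics/side0.png

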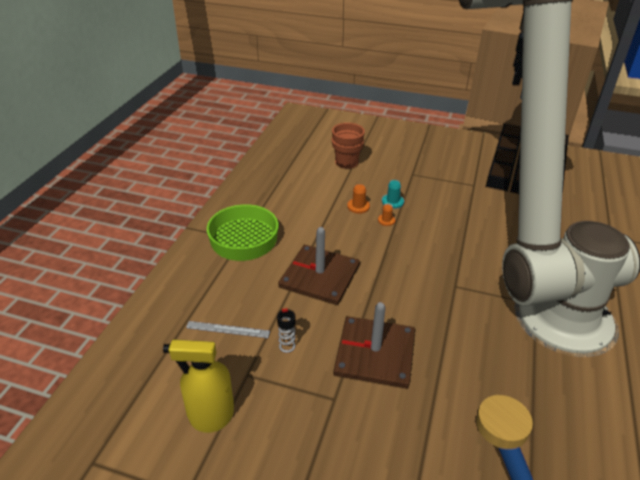

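The top view shows two posts: (305,255) and (222,330). The first is farther right (-y), so it is the one meant. There are three cap-like things: a large orange one at (428,262), a small orange one at (413,298) and a turquoise one at (451,298). I choose the large orange. The spring stands at (207,254). Next is a close crop of all three.

```bash
python3 - <<'E'
from h import *
import pickle
im=pickle.load(open("top0.pkl","rb")); c=im["color"][:,:,::-1]
a=lambda i,x,y,w,h,s:cv2.resize(i[y:y+h,x:x+w],None,fx=s,fy=s,interpolation=cv2.INTER_CUBIC)
s=pickle.load(open("side0.pkl","rb"))["color"][:,:,::-1]
top=np.hstack([a(c,185,235,65,50,6),a(c,395,240,65,50,6)])
bot=np.hstack([a(c,265,215,80,80,3.75),a(s,270,215,100,60,3.75)[:, :],])if 0 else np.hstack([a(c,265,215,80,75,4),a(s,265,290,50,75,4),])
bot=bot[:, :780]; bot=cv2.copyMakeBorder(bot,0,0,0,780-bot.shape[1],cv2.BORDER_CONSTANT)
cv2.imwrite("pics/c1.png",np.vstack([top,bot]))
for n,u,v,z in [("spring top",203.5,252,95),("cap top",430,261,66),("rodtip",302,251.5,145)]: print(n,at_z(im,u,v,z))
for u,v in[(276,222),(340,228),(335,289),(270,283)]: print(at_z(im,u,v,20))
E
```

```text
spring top [556.2485846  269.74563832  95.        ]
cap top [ 537.23144906 -246.64847835   66.        ]
rodtip [552.44611801  44.56441886 145.        ]
[635.95537367 113.4262946   20.        ]
[620.82938735 -42.01506536  20.        ]
[473.97097321 -29.10032708  20.        ]
[488.30507814 126.34098418  20.        ]
```

View pics/c1.png

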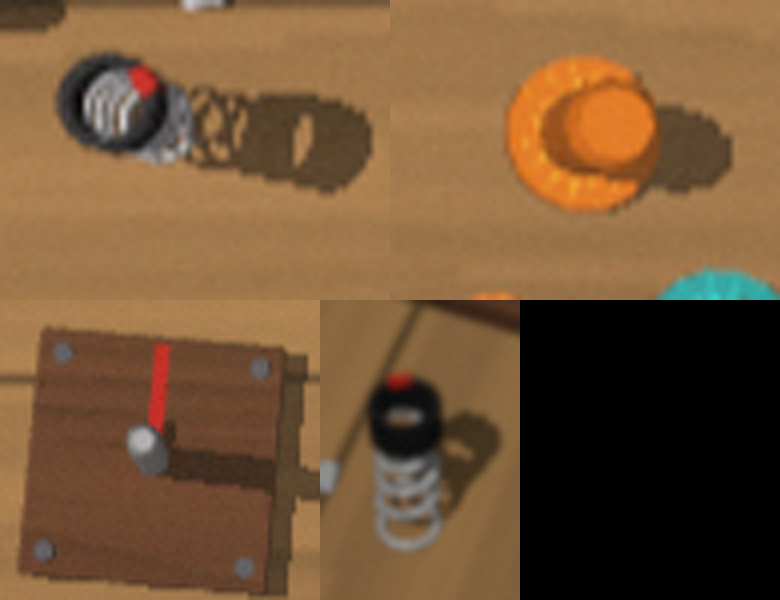

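```bash
cat >> h.py <<'E'
def yaw(v): return np.degrees(np.arctan2(v[1],v[0]))
def tri(i1,p1,i2,p2):
    o1,o2=np.array(i1["origin"]),np.array(i2["origin"]); d1,d2=ray(i1,*p1),ray(i2,*p2)
    s=np.linalg.lstsq(np.c_[d1,-d2],o2-o1,rcond=None)[0]; a,b=o1+s[0]*d1,o2+s[1]*d2; return (a+b)/2,np.linalg.norm(a-b)
E
python3 - <<'E'
from h import *
import pickle
im=pickle.load(open("top0.pkl","rb"));sd=pickle.load(open("side0.pkl","rb"))
c=at_z(im,203.8,252.2,95);m=at_z(im,208.8,248.3,95);print("spring",c,m,yaw(m-c),np.linalg.norm(m-c))
print("cap",at_z(im,427.2,262.2,8),at_z(im,432.8,260.5,66))
P=np.array([at_z(im,*p,20) for p in[(275.5,222),(335.8,227.5),(331,288),(270,283)]])
print("post",P.mean(0),[np.linalg.norm(P[i]-P[i-1]) for i in range(4)],yaw(P[0]-P[3]),yaw(P[1]-P[2]),yaw(P[0]-P[1])-90, yaw(P[3]-P[2])-90)
print("tip",at_z(im,300.3,250,145)); a=at_z(im,305.5,226.3,20);b=at_z(im,304.3,247.5,20);print("stripe",a,b,yaw(a-b))
print("sidepred spring top/foot, captop, tip",px(sd,c),px(sd,[c[0],c[1],0]),px(sd,at_z(im,432.8,260.5,66)),px(sd,at_z(im,300.3,250,145)))
s=read_state();print(s["position"],R.from_quat(s["ee_rot"]).as_matrix().round(3))
E
```

```text
spring [555.7933216  269.05084767  95.        ] [564.63688903 257.93778253  95.        ] -51.4878880557904 14.202425908709314
cap [ 538.46185633 -252.6273976     8.        ] [ 538.37372452 -253.09787043   66.        ]
post [555.6719419   47.38937983  20.        ] [np.float64(148.11618961090235), np.float64(147.15249651940283), np.float64(146.24920930111398), np.float64(146.40577248134804)] -4.529375633002823 -4.815285086974342 -5.412482737940138 -4.685598155055473
tip [555.69289217  48.23658525 145.        ]
stripe [625.2056451  41.6210868  20.       ] [573.52705976  44.40368905  20.        ] -3.082080439068895
sidepred spring top/foot, captop, tip [287.00940997 314.7059022 ] [287.97092559 345.86468907] [359.64014559 187.38531886] [320.54459094 229.49643955]
[ 176.65260462 -598.94762944  230.31510057] [[-0.283 -0.001 -0.959]
 [ 0.959  0.002 -0.283]
 [ 0.002 -1.     0.   ]]
```

>>> play_rows --pt "0 -0.003 0 0 -0.143 0 0.085" --pt "0 -0.003 0 0 -0.143 0 0.085" --pt "0 -0.003 0 0 -0.143 0 0.085" --pt "0 -0.003 0 0 -0.143 0 0.085" --pt "0 -0.003 0 0 -0.143 0 0.085" --pt "0 -0.003 0 0 -0.143 0 0.085" --pt "0 -0.003 0 0 -0.143 0 0.085" --pt "0 0 0 0 -0.143 0 0.085" --pt "0 0 0 0 -0.143 0 0.085" --pt "0 0 0 0 0 0 0.085"

```text
clock: 1.1
position: [175.7, -595.8, 245.3]
ee_rot: [-0.021, 0.712, -0.701, 0.017]
contact_force: [-0.2, 0.7, 0.1]
gripper_width: 85.4
```

>>> play_rows --pt "-0.019 0 -0.043 0 0 0 0.085" --pt "-0.019 0 -0.043 0 0 0 0.085" --pt "-0.019 0 -0.043 0 0 0 0.085" --pt "-0.019 0 -0.043 0 0 0 0.085" --pt "-0.019 0 -0.043 0 0 0 0.085" --pt "-0.019 0 -0.043 0 0 0 0.085" --pt "-0.019 0 -0.043 0 0 0 0.085" --pt "-0.019 0 -0.043 0 0 0 0.085" --pt "-0.019 0 -0.043 0 0 0 0.085" --pt "-0.019 0 -0.043 0 0 0 0.085"

```text
clock: 2.1
position: [352.3, -147.8, 246.9]
ee_rot: [-0.005, 0.714, -0.7, -0.0]
contact_force: [1.4, 0.2, -0.4]
gripper_width: 84.8
```

>>> play_rows --pt "-0.019 0 -0.043 0 0 0 0.085" --pt "-0.019 0 -0.043 0 0 0 0.085" --pt "-0.019 0 -0.043 0 0 0 0.085" --pt "-0.019 0 -0.043 0 0 0 0.085" --pt "-0.019 0 -0.043 0 0 0 0.085" --pt "-0.019 0 -0.043 0 0 0 0.085" --pt "-0.019 0 -0.043 0 0 0 0.085" --pt "-0.019 0 -0.043 0 0 0 0.085" --pt "-0.019 0 -0.043 0 0 0 0.085" --pt "0 0 0 0 0 0 0.085"

```text
clock: 3.1
position: [528.3, 260.9, 253.3]
ee_rot: [0.005, 0.714, -0.7, -0.009]
contact_force: [-0.3, -0.8, -0.6]
gripper_width: 85.4
```

```bash
cat >> h.py <<'E'
def go(target,yw=None):
    "remaining move in tool axes (mm) to world target, remaining turn"
    s=read_state();r=R.from_quat(s["ee_rot"]);M=r.as_matrix()
    y=np.degrees(np.arctan2(M[1,0],M[0,0]))%360
    print("t",s["clock"],"pos",s["position"].round(1),"yaw",y.round(1),"tilt",(M[2]*57.3).round(2),"F",s["contact_force"].round(1),"T",s["wrist_torque"].round(2),"w",round(s["gripper_width"],1))
    print("tool shift mm",r.inv().apply(np.array(target)-s["position"]).round(1), "" if yw is None else "wy rad %.3f"%np.radians(-((yw-y+180)%360-180)))
    return s
E
python3 -c "
from h import *
go([556,269,250],180)"
```

```text
t 3.1 pos [528.3 260.9 253.3] yaw 178.8 tilt [  0.32 -57.29  -1.16] F [-0.3 -0.8 -0.6] T [-0.12  0.12 -0.02] w 85.4
tool shift mm [-27.6   3.3  -8.6] wy rad -0.020
```

>>> play_rows --pt "-0.014 0.002 -0.004 0.02 -0.02 0.006 0.085" --pt "-0.014 0.002 -0.005 0 0 0 0.085" --pt "0 0.03 0 0 0 0 0.085" --pt "0 0.04 0 0 0 0 0.085" --pt "0 0.035 0 0 0 0 0.085" --pt "0 0.01 0 0 0 0 0.085" --pt "0 0 0 0 0 0 0.085"

```text
clock: 3.8
position: [557.3, 270.4, 129.7]
ee_rot: [-0.006, -0.707, 0.708, 0.007]
contact_force: [-0.2, 0.6, 0.2]
gripper_width: 84.9
```

```bash
python3 -c "
from h import *
s=go([556,269,62],180)
im=get_image('side');save(im,'s1.png',(220,210,360,370),4)
im=get_image('top');save(im,'t1.png',(150,190,260,300),4)
print(px(im,[556,269,95]))"
```

```text
t 3.8 pos [557.3 270.4 129.7] yaw 178.9 tilt [ 1.00e-02 -5.73e+01  9.00e-02] F [-0.2  0.6  0.2] T [-0.03 -0.05 -0.03] w 84.9
tool shift mm [ 1.3 67.7  1.4] wy rad -0.018
[203.82501475 252.10893259]
```

View pics/s1.png

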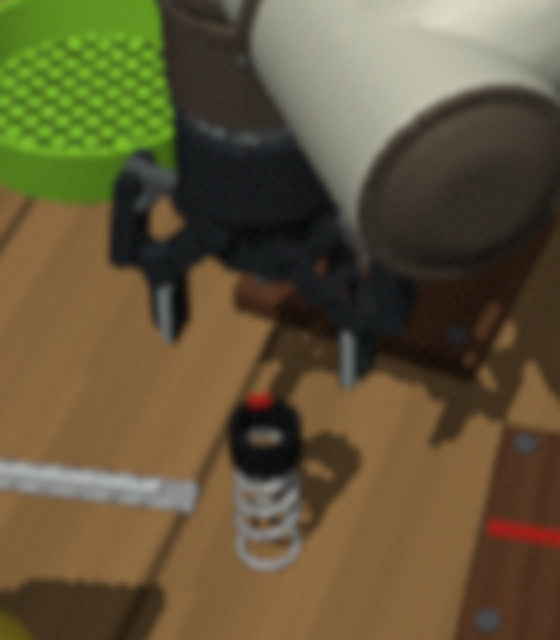

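The open fingers at (170,330) and (350,370) straddle the collar at (265,440), so I descend and close.

>>> play_rows --pt "0.001 0.03 0.001 0 -0.018 0 0.085" --pt "0 0.03 0 0 0 0 0.085" --pt "0 0.008 0 0 0 0 0.085" --pt "0 0 0 0 0 0 0.085"

```text
clock: 4.3
position: [563.7, 274.5, 72.7]
ee_rot: [0.007, 0.711, -0.703, 0.007]
contact_force: [0.8, 0.4, 0.6]
gripper_width: 84.9
```

>>> play_rows --pt "0 0 0 0 0 0 0.03" --pt "0 0 0 0 0 0 0.03" --pt "0 0 0 0 0 0 0.03" --pt "0 0 0 0 0 0 0.03" --pt "0 0 0 0 0 0 0.03" --pt "0 0 0 0 0 0 0.03" --pt "0 0 0 0 0 0 0.03" --pt "0 0 0 0 0 0 0.03"

```text
clock: 5.1
position: [566.7, 276.6, 80.0]
ee_rot: [0.01, 0.714, -0.7, 0.011]
contact_force: [0.1, 0.6, 0.3]
gripper_width: 35.4
```

```bash
python3 -c "
from h import *
s=go([556,269,245],180)"
```

```text
t 5.1 pos [566.7 276.6  80. ] yaw 180.1 tilt [ -1.66 -57.27  -1.05] F [0.1 0.6 0.3] T [-0.09  0.11 -0.04] w 35.4
tool shift mm [   5.9 -165.3    4.6] wy rad 0.001
```

```bash
python3 -c "
from h import *
im=get_image('side');save(im,'s2.png',(220,210,360,370),4)
im=get_image('side');s=go([556,269,65],180)"
```

```text
t 5.2 pos [566.7 276.6  80. ] yaw 180.1 tilt [ -1.66 -57.27  -1.05] F [-0.   0.8 -0.2] T [-0.1   0.03  0.  ] w 35.2
tool shift mm [11.2 14.5  7.9] wy rad 0.001
```

View pics/s2.png

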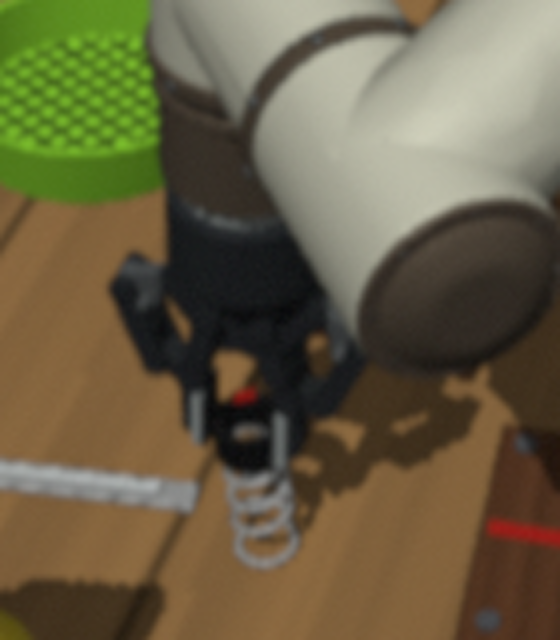

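>>> play_rows --pt "0.011 0.001 0.002 0.0 0 0.0 0.03" --pt "0.003 0.001 0.001 0 0 0 0.03"

```text
clock: 5.4
position: [553.1, 274.1, 77.7]
ee_rot: [0.011, 0.714, -0.7, 0.011]
contact_force: [1.2, 0.1, 1.2]
gripper_width: 35.3
```

```bash
python3 -c "
from h import *
s=go([556,269,65],180)"
```

```text
t 5.4 pos [553.1 274.1  77.7] yaw 180.0 tilt [ -1.8  -57.26  -1.14] F [1.2 0.1 1.2] T [ 0.05 -0.36  0.  ] w 35.3
tool shift mm [-2.5 12.6  5.3] wy rad 0.001
```

>>> play_rows --pt "-0.002 0.001 0 0 0 0 0.06" --pt "0 0.001 0 0 0 0 0.06" --pt "0 0.002 0.002 0.02 0 -0.031 0.06" --pt "0 0.004 0.002 0 0 0 0.06" --pt "0 0.004 0.002 0 0 0 0.06"

```text
clock: 5.9
position: [553.9, 267.8, 65.2]
ee_rot: [0.001, -0.707, 0.707, -0.0]
contact_force: [-0.3, -0.3, -0.8]
gripper_width: 59.9
```

```bash
python3 -c "
from h import *
s=go([556,269,62],180)
im=get_image('side');save(im,'s3.png',(220,210,360,370),4)"
```

```text
t 5.9 pos [553.9 267.8  65.2] yaw 180.1 tilt [ 7.00e-02 -5.73e+01  5.00e-02] F [-0.3 -0.3 -0.8] T [ 0.01  0.02 -0.02] w 59.9
tool shift mm [-2.1  3.2 -1.2] wy rad 0.002
```

View pics/s3.png

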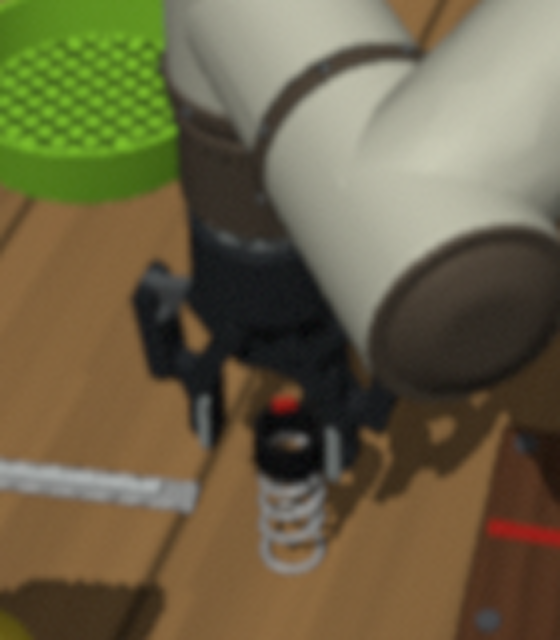

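```bash
python3 -c "
from h import *
im=get_image('side')
print(at_z(im,287,314.7,95),at_z(im,292.5,314.7,95))
im=get_image('top');save(im,'t2.png',(185,235,250,285),6)
s=go([546,269,62],180)
"
```

```text
[555.8165616  269.04181455  95.        ] [545.40969398 265.59419545  95.        ]
t 6.05 pos [553.6 267.5  65.1] yaw 180.1 tilt [  0.11 -57.3    0.09] F [ 0.   0.7 -0.9] T [-0.03 -0.03  0.03] w 60.0
tool shift mm [ 7.6  3.1 -1.6] wy rad 0.002
```

>>> play_rows --pt "0.007 0.002 0.001 0 0 0 0.06" --pt "0.001 0.001 0 0 0 0 0.05" --pt "0 0 0 0 0 0 0.042"

```text
clock: 6.35
position: [544.7, 266.2, 62.1]
ee_rot: [0.001, -0.707, 0.708, -0.0]
contact_force: [0.5, -0.2, 0.4]
gripper_width: 42.1
```

```bash
python3 -c "
from h import *
s=go([545.5,266,62],180)"
```

```text
t 6.35 pos [544.7 266.2  62.1] yaw 180.1 tilt [  0.09 -57.3    0.08] F [ 0.5 -0.2  0.4] T [-0.02 -0.02 -0.02] w 42.1
tool shift mm [-0.8  0.1  0.2] wy rad 0.002
```

Well placed, so I close.

>>> play_rows --pt "0 0 0 0 0 0 0.033" --pt "0 0 0 0 0 0 0.028" --pt "0 0 0 0 0 0 0.028"

```text
clock: 6.65
position: [544.5, 266.3, 62.5]
ee_rot: [0.001, -0.707, 0.708, -0.0]
contact_force: [-0.6, 1.3, -0.3]
gripper_width: 36.1
```

```bash
python3 -c "
from h import *
s=go([545.5,266,240],180)"
```

```text
t 6.65 pos [544.5 266.3  62.5] yaw 180.1 tilt [  0.07 -57.3    0.07] F [-0.6  1.3 -0.3] T [-0.1   0.13  0.01] w 36.1
tool shift mm [  -0.7 -177.5    0.5] wy rad 0.002
```

>>> play_rows --pt "0 -0.01 0 0 0 0 0.028" --pt "0 -0.025 0 0 0 0 0.028" --pt "0 -0.035 0 0 0 0 0.028" --pt "0 -0.035 0 0 0 0 0.028" --pt "0 -0.035 0 0 0 0 0.028" --pt "0 -0.03 0 0 0 0 0.028" --pt "0 -0.015 0 0 0 0 0.028" --pt "0 0 0 0 0 0 0.028"

```text
clock: 7.45
position: [544.2, 265.7, 257.4]
ee_rot: [0.001, -0.706, 0.708, 0.001]
contact_force: [0.2, 0.3, -1.5]
gripper_width: 35.9
```

```bash
python3 -c "
from h import *
s=go([555.7,47.8,240],180)
im=get_image('top');save(im,'t3.png',(150,200,270,290),6)
im=get_image('side');save(im,'s4.png',(200,130,380,300),4.5) 
a=cv2.imread('pics/t2.png');b=cv2.imread('pics/s4.png')[:590];a=cv2.copyMakeBorder(a,0,590-300,0,0,cv2.BORDER_CONSTANT)
cv2.imwrite('pics/c4.png',np.hstack([b[:,150:550],a]))"
```

```text
t 7.45 pos [544.2 265.7 257.4] yaw 180.1 tilt [  0.16 -57.3    0.11] F [ 0.2  0.3 -1.5] T [ 0.04 -0.05 -0.01] w 35.9
tool shift mm [-11.3  17.8 217.9] wy rad 0.001
```

View pics/c4.png

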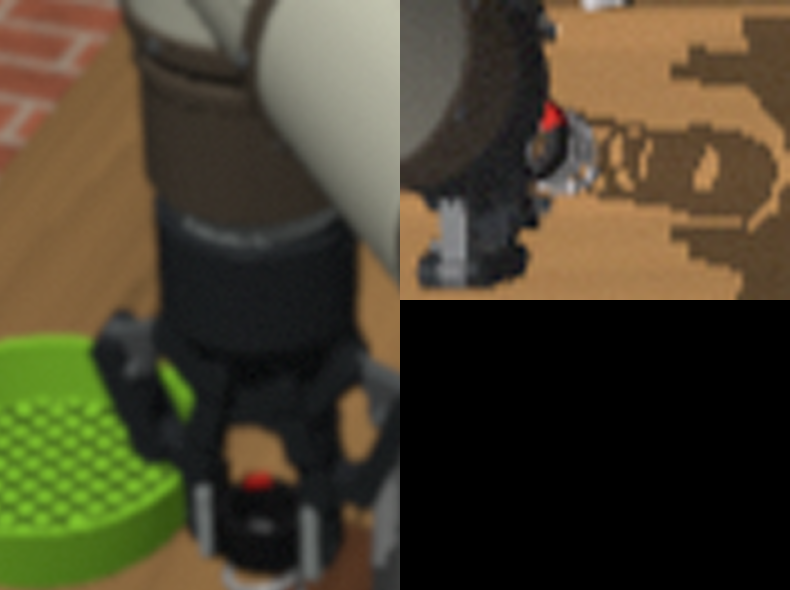

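```bash
cat >> h.py <<'E'
def red(im,box):
    x0,y0,x1,y1=box; c=im["color"][y0:y1,x0:x1].astype(int); w=np.clip(c[...,0]-1.6*np.maximum(c[...,1],c[...,2])-30,0,None)
    v,u=np.indices(w.shape); return (u*w).sum()/w.sum()+x0,(v*w).sum()/w.sum()+y0,w.sum()
E
python3 -c "
from h import *
import pickle
a=pickle.load(open('side0.pkl','rb')); print('start',red(a,(270,295,305,330)))
im=get_image('side'); print('now',red(im,(275,225,305,250)))
p=read_state()['position']
for y in(-80,-70,-60,-50,-40,-30):
  f=lambda c:c+15.75*np.array([np.cos(np.radians(y)),np.sin(np.radians(y)),0])
  print(y,px(a,f(np.array([556,269,95.]))),px(im,f(p+[0,0,33])))
t=pickle.load(open('top0.pkl','rb'));print(red(t,(195,240,220,262)),at_z(t,*red(t,(195,240,220,262))[:2],95))
"
```

```text
start (np.float64(284.36194477791116), np.float64(309.93037214885953), np.float64(666.3999999999999))
now (np.float64(290.5020650490449), np.float64(237.3469282395457), np.float64(774.8))
-80 [288.28095906 308.93473077] [293.93966234 235.66987929]
-70 [286.92271641 308.87658175] [292.42481332 235.61159108]
-60 [285.56419135 308.99243998] [290.91160133 235.72094456]
-50 [284.2453885  309.27901923] [289.4444245  235.99486613]
-40 [283.00527437 309.72814965] [288.06649521 236.42560855]
-30 [281.88072396 310.32696349] [286.81868846 237.00091964]
(np.float64(208.40590951061864), np.float64(247.92262234533703), np.float64(1083.0)) [565.49704757 258.85759365  95.        ]
```

>>> play_rows --pt "-0.002 0 0.02 0 0 0 0.028" --pt "-0.002 0 0.035 0 0 0 0.028" --pt "-0.002 0 0.04 0 0 0 0.028" --pt "-0.002 0 0.04 0 0 0 0.028" --pt "-0.002 0 0.04 0 0 0 0.028" --pt "-0.001 0 0.025 0 0 0 0.028" --pt "0 0 0.008 0 0 0 0.028"

```text
clock: 8.3
position: [548.1, 45.2, 242.2]
ee_rot: [0.012, -0.701, 0.713, 0.011]
contact_force: [-0.7, -0.1, -0.5]
gripper_width: 35.8
```

>>> play_rows --pt "0 0 0 0 -0.1 0 0.028" --pt "0 0 0 0 -0.14 0 0.028" --pt "0 0 0 0 -0.14 0 0.028" --pt "0 0 0 0 -0.14 0 0.028" --pt "0 0 0 0 -0.14 0 0.028" --pt "0 0 0 0 -0.12 0 0.028" --pt "0 0 0 0 -0.05 0 0.028" --pt "0 0 0 0 0 0 0.028"

```text
clock: 9.1
position: [542.3, 40.9, 232.0]
ee_rot: [-0.316, 0.643, -0.641, 0.275]
contact_force: [-1.0, 0.2, -0.8]
gripper_width: 35.7
```

```bash
python3 -c "
from h import *
s=go([555.7,47.8,222],230)"
```

```text
t 9.1 pos [542.3  40.9 232. ] yaw 229.5 tilt [  2.9  -57.21  -1.5 ] F [-1.   0.2 -0.8] T [ 0.03 -0.14  0.03] w 35.7
tool shift mm [-14.5   9.1   6. ] wy rad -0.009
```

>>> play_rows --pt "-0.008 0 0.003 0.026 -0.009 0.051 0.028" --pt "-0.006 0 0.003 0 0 0 0.028" --pt "0 0 0 0 0 0 0.028"

```text
clock: 9.4
position: [555.3, 47.8, 229.2]
ee_rot: [-0.299, 0.642, -0.641, 0.296]
contact_force: [-0.9, -0.0, -1.3]
gripper_width: 35.5
```

```bash
python3 -c "
from h import *
s=go([555.7,47.8,222],230)"
```

```text
t 9.4 pos [555.3  47.8 229.2] yaw 229.8 tilt [  0.16 -57.3   -0.15] F [-0.9 -0.  -1.3] T [ 0.04 -0.02 -0.03] w 35.5
tool shift mm [-0.3  7.2  0.3] wy rad -0.003
```

```bash
python3 -c "
from h import *
im=get_image('side');print(px(im,[555.7,47.8,145]),px(im,[555.3,47.8,167]))
a=cv2.resize(im['color'][150:300,270:370,::-1],None,fx=4,fy=4,interpolation=cv2.INTER_CUBIC)
im=get_image('top');b=cv2.resize(im['color'][210:310,250:350,::-1],None,fx=4,fy=4,interpolation=cv2.INTER_CUBIC)
cv2.imwrite('pics/c5.png',np.hstack([a,cv2.copyMakeBorder(b,0,200,0,0,cv2.BORDER_CONSTANT)]))"
```

```text
[320.60015809 229.37957797] [320.92633169 221.61786533]
```

View pics/c5.png

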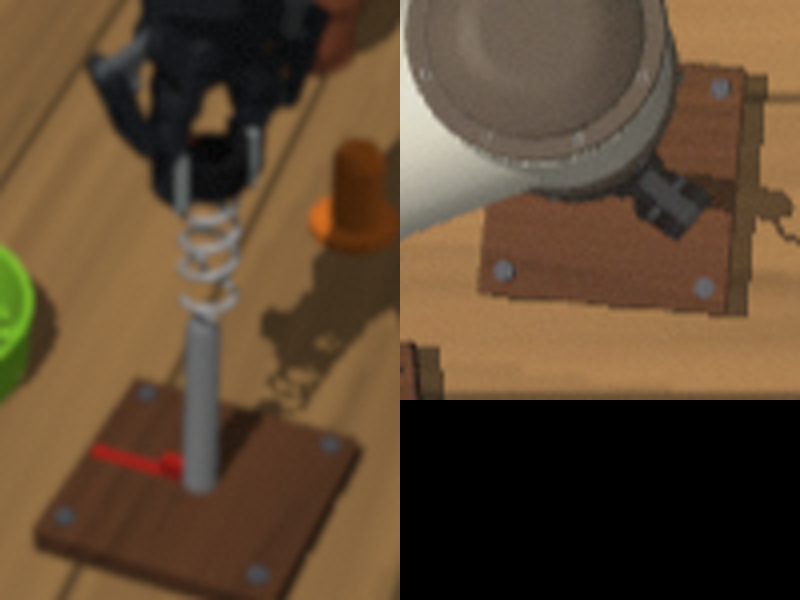

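>>> play_rows --pt "-0.001 0.01 0.001 0 0 0 0.028" --pt "0 0.015 0 0 0 0 0.028" --pt "0 0.015 0 0 0 0 0.028" --pt "0 0.01 0 0 0 0 0.028"

```text
clock: 9.9
position: [557.8, 47.0, 178.5]
ee_rot: [0.298, -0.641, 0.642, -0.297]
contact_force: [0.2, -2.2, 0.1]
gripper_width: 35.7
```

```bash
python3 -c "
from h import *
s=go([556.7,47.8,82],230)"
```

```text
t 9.9 pos [557.8  47.  178.5] yaw 229.8 tilt [ 1.30e-01 -5.73e+01  3.00e-02] F [ 0.2 -2.2  0.1] T [-0.73 -0.03 -0.  ] w 35.7
tool shift mm [-0.1 96.5 -1.4] wy rad -0.004
```

>>> play_rows --pt "0 0.015 -0.001 0 0 0 0.028" --pt "0 0.015 0 0 0 0 0.028" --pt "0 0.015 0 0 0 0 0.028"

```text
clock: 10.2
position: [558.0, 46.4, 132.1]
ee_rot: [0.298, -0.64, 0.643, -0.297]
contact_force: [0.6, -1.2, -0.1]
gripper_width: 35.9
```

```bash
python3 -c "
from h import *
s=go([556.7,47.8,82],230)"
```

```text
t 10.2 pos [558.   46.4 132.1] yaw 229.8 tilt [  0.14 -57.3    0.18] F [ 0.6 -1.2 -0.1] T [-0.12 -0.08  0.01] w 35.9
tool shift mm [-0.4 50.1 -2.1] wy rad -0.004
```

>>> play_rows --pt "0 0.01 -0.002 0 0 0 0.028" --pt "0 0.012 0 0 0 0 0.028" --pt "0 0.01 0 0 0 0 0.028"

```text
clock: 10.5
position: [557.8, 46.5, 98.6]
ee_rot: [0.297, -0.639, 0.644, -0.298]
contact_force: [-0.2, -1.1, 0.5]
gripper_width: 35.8
```

```bash
python3 -c "
from h import *
s=go([556.5,47.8,82],230)"
```

```text
t 10.5 pos [557.8  46.5  98.6] yaw 229.8 tilt [  0.13 -57.3    0.34] F [-0.2 -1.1  0.5] T [-0.35 -0.03 -0.  ] w 35.8
tool shift mm [-0.2 16.6 -1.9] wy rad -0.004
```

>>> play_rows --pt "0 0.006 -0.002 0 0 0 0.028" --pt "0 0.006 0 0 0 0 0.028" --pt "0 0.002 0 0 0 0 0.028"

```text
clock: 10.8
position: [557.8, 46.6, 84.0]
ee_rot: [0.297, -0.638, 0.645, -0.299]
contact_force: [0.1, -0.9, 0.9]
gripper_width: 35.8
```

```bash
python3 -c "
from h import *
s=go([556.5,47.8,82],230)
for i in range(3): get_image('top'); s=read_state(); print(s['contact_force'].round(1),s['position'].round(1))"
```

```text
t 10.8 pos [557.8  46.6  84. ] yaw 229.8 tilt [  0.14 -57.3    0.52] F [ 0.1 -0.9  0.9] T [-0.51 -0.17 -0.  ] w 35.8
tool shift mm [-0.1  1.9 -1.8] wy rad -0.003
[ 1.  -2.6 -2. ] [557.8  46.7  83.8]
[ 1.5 -2.9 -1.5] [557.8  46.7  84. ]
[ 1.  -3.2 -1.2] [557.7  46.7  84.1]
```

>>> play_rows --pt "0 0.003 -0.001 0 0 0 0.028" --pt "0 0.002 0 0 0 0 0.028" --pt "0 0.002 0 0 0 0 0.028" --pt "0 0 0 0 0 0 0.028"

```text
clock: 11.35
position: [557.9, 46.7, 78.8]
ee_rot: [0.297, -0.637, 0.645, -0.3]
contact_force: [0.9, -3.8, 0.6]
gripper_width: 35.9
```

```bash
python3 -c "
from h import *
s=go([556.5,47.8,82],230)
for i in range(2): im=get_image('side'); s=read_state(); print(s['contact_force'].round(1),s['position'].round(1))
save(im,'s6.png',(285,200,365,310),5.4)"
```

```text
t 11.35 pos [557.9  46.7  78.8] yaw 229.9 tilt [  0.1  -57.3    0.66] F [ 0.9 -3.8  0.6] T [-1.08 -0.33 -0.05] w 35.9
tool shift mm [ 0.1 -3.2 -1.8] wy rad -0.002
[ 1.4 -3.4  0.1] [557.9  46.8  78.8]
[ 0.7 -2.6  1. ] [557.9  46.7  78.8]
```

View pics/s6.png

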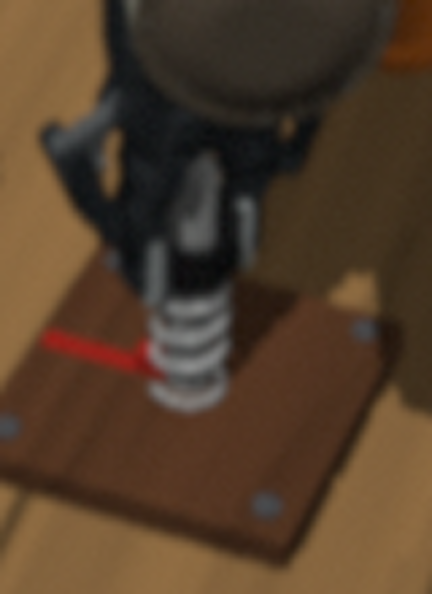

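>>> play_rows --pt "0 0 0 0 0 0 0.06" --pt "0 0 0 0 0 0 0.06" --pt "0 -0.005 -0.001 0 0 0 0.065" --pt "0 -0.02 0 0 0 0 0.065" --pt "0 -0.03 0 0 0 0 0.065" --pt "0 -0.03 0 0 0 0 0.065" --pt "0 -0.03 0 0 0 0 0.065" --pt "0 -0.02 0 0 0 0 0.065"

```text
clock: 12.25
position: [552.5, 51.2, 214.7]
ee_rot: [0.3, -0.639, 0.643, -0.296]
contact_force: [0.2, 0.0, -0.0]
gripper_width: 64.7
```

```bash
python3 -c "
from h import *
s=go([538.4,-252.8,230],180)"
```

```text
t 12.25 pos [552.5  51.2 214.7] yaw 229.9 tilt [  0.44 -57.3    0.12] F [ 0.2  0.  -0. ] T [ 0.07 -0.02 -0.09] w 64.7
tool shift mm [241.7 -13.1 185.1] wy rad 0.871
```

>>> play_rows --pt "0.015 -0.002 0.012 0 0 0 0.07" --pt "0.03 0 0.023 0 0 0 0.07" --pt "0.034 0 0.026 0 0 0 0.07" --pt "0.034 0 0.026 0 0 0 0.075" --pt "0.034 0 0.026 0 0 0 0.08" --pt "0.034 0 0.026 0 0 0 0.08" --pt "0.028 0 0.021 0 0 0 0.08" --pt "0.015 0 0.012 0 0 0 0.08" --pt "0.005 0 0.004 0 0 0 0.08"

```text
clock: 13.15
position: [542.8, -241.5, 225.6]
ee_rot: [0.297, -0.638, 0.642, -0.305]
contact_force: [0.1, -0.2, 0.2]
gripper_width: 79.9
```

>>> play_rows --pt "0 0 0 0 0.1 0 0.08" --pt "0 0 0 0 0.14 0 0.08" --pt "0 0 0 0 0.14 0 0.08" --pt "0 0 0 0 0.14 0 0.08" --pt "0 0 0 0 0.14 0 0.08" --pt "0 0 0 0 0.14 0 0.08" --pt "0 0 0 0 0.06 0 0.08" --pt "0 0 0 0 0 0 0.08"

```text
clock: 13.95
position: [543.2, -234.6, 226.3]
ee_rot: [0.009, 0.709, -0.705, 0.0]
contact_force: [0.6, -0.1, 0.1]
gripper_width: 80.1
```

```bash
python3 -c "
from h import *
im=get_image('top')
a=cv2.resize(im['color'][215:295,265:345,::-1],None,fx=4.5,fy=4.5,interpolation=cv2.INTER_CUBIC)
s=get_image('side')
b=cv2.resize(s['color'][215:295,280:360,::-1],None,fx=4.5,fy=4.5,interpolation=cv2.INTER_CUBIC)
cv2.imwrite('pics/c7.png',np.hstack([a,b]))
print(px(s,[555.7,47.8,115])-[280,215])
print(go([538.4,-252.8,130],180)['clock'])"
```

```text
[40.39691286 24.74585843]
t 14.05 pos [ 543.2 -234.8  226.3] yaw 179.3 tilt [ -0.76 -57.29  -0.3 ] F [ 1.  -0.3 -0.3] T [ 0.01  0.   -0.01] w 80.1
tool shift mm [ 5.9 96.1 18.5] wy rad -0.012
14.05
```

View pics/c7.png

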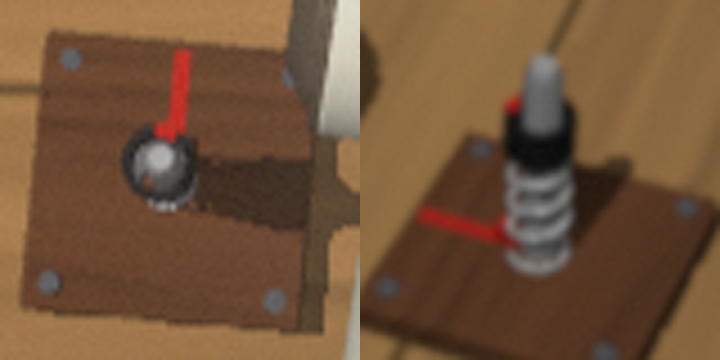

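The top view shows the collar mark at (165,130) in line with the stripe. In the side view the collar top is at about the expected 110 px, so the spring is seated. For the cap I turn the jaws along y, to keep clear of the small orange and turquoise ones.

>>> play_rows --pt "0.003 0 0.009 0.005 0.1 -0.013 0.075" --pt "0 0 0 0 0.145 0 0.075" --pt "0 0 0 0 0.145 0 0.075" --pt "0 0 0 0 0.145 0 0.075" --pt "0 0 0 0 0.145 0 0.075" --pt "0 0 0 0 0.145 0 0.075" --pt "0 0 0 0 0.145 0 0.075" --pt "0 0 0 0 0.145 0 0.075" --pt "0 0 0 0 0.145 0 0.075" --pt "0 0 0 0 0.145 0 0.075"

```text
clock: 15.05
position: [540.4, -240.1, 226.6]
ee_rot: [0.47, 0.528, -0.527, -0.471]
contact_force: [0.9, 0.4, 0.1]
gripper_width: 74.6
```

>>> play_rows --pt "0 0 0 0 0.1 0 0.075" --pt "0 0 0 0 0.05 0 0.075" --pt "0 0 0 0 0 0 0.075"

```text
clock: 15.35
position: [540.5, -239.0, 226.6]
ee_rot: [-0.509, -0.491, 0.489, 0.511]
contact_force: [-0.1, 0.8, 0.1]
gripper_width: 75.0
```

```bash
python3 -c "
from h import *
go([538.4,-252.8,120],90)"
```

```text
t 15.35 pos [ 540.5 -239.   226.6] yaw 87.7 tilt [ 1.80e-01 -5.73e+01  2.00e-02] F [-0.1  0.8  0.1] T [ 0.01 -0.04  0.03] w 75.0
tool shift mm [-14.2 106.6   1.5] wy rad -0.040
```

>>> play_rows --pt "-0.007 0.02 0.001 0 0 0 0.075" --pt "-0.006 0.03 0 0 0 0 0.075" --pt "-0.001 0.03 0 0 0 0 0.075" --pt "0 0.02 0 0 0 0 0.075" --pt "0 0 0 0 0 0 0.075"

```text
clock: 15.85
position: [540.7, -252.4, 125.7]
ee_rot: [0.508, 0.495, -0.491, -0.506]
contact_force: [-1.0, 0.9, 1.1]
gripper_width: 74.5
```

```bash
python3 -c "
from h import *
go([538.4,-252.8,20],87.7)"
```

```text
t 15.85 pos [ 540.7 -252.4  125.7] yaw 88.4 tilt [  0.13 -57.3   -0.29] F [-1.   0.9  1.1] T [-0.03  0.08  0.05] w 74.5
tool shift mm [ -0.7 105.7   2.9] wy rad 0.012
```

>>> play_rows --pt "0 0.025 0.001 0.005 0 0 0.075" --pt "0 0.03 0.001 0 0 0 0.07" --pt "0 0.025 0 0 0 0 0.065" --pt "0 0.01 0 0 0 0 0.06"

```text
clock: 16.25
position: [544.4, -253.2, 39.8]
ee_rot: [0.508, 0.498, -0.493, -0.501]
contact_force: [-0.1, 0.3, -0.4]
gripper_width: 60.0
```

```bash
python3 -c "
from h import *
go([538.4,-252.8,22],87.7)"
```

```text
t 16.25 pos [ 544.4 -253.2   39.8] yaw 88.9 tilt [ -0.09 -57.3   -0.68] F [-0.1  0.3 -0.4] T [0.01 0.07 0.02] w 60.0
tool shift mm [ 0.3 17.7  6.2] wy rad 0.021
```

>>> play_rows --pt "0 0.009 0.004 0.012 0 0 0.055" --pt "0 0.007 0.002 0 0 0 0.05" --pt "0 0.001 0 0 0 0 0.045"

```text
clock: 16.55
position: [539.9, -253.3, 23.8]
ee_rot: [0.505, 0.496, -0.496, -0.503]
contact_force: [-0.2, -0.6, 0.1]
gripper_width: 44.8
```

```bash
python3 -c "
from h import *
go([538.4,-252.8,22],87.7)"
```

```text
t 16.55 pos [ 539.9 -253.3   23.8] yaw 89.0 tilt [ -0.15 -57.3   -0.11] F [-0.2 -0.6  0.1] T [0.01 0.06 0.01] w 44.8
tool shift mm [0.5 1.8 1.6] wy rad 0.023
```

>>> play_rows --pt "0 0.001 0.001 0 0 0 0.035" --pt "0 0 0 0 0 0 0.028" --pt "0 0 0 0 0 0 0.028" --pt "0 0 0 0 0 0 0.028"

```text
clock: 16.95
position: [540.5, -253.8, 25.4]
ee_rot: [0.507, 0.497, -0.495, -0.501]
contact_force: [-0.4, 0.3, -0.9]
gripper_width: 33.9
```

```bash
python3 -c "
from h import *
go([538.4,-252.8,235],89)"
```

```text
t 16.95 pos [ 540.5 -253.8   25.4] yaw 89.1 tilt [ -0.22 -57.3   -0.39] F [-0.4  0.3 -0.9] T [-0.01 -0.03 -0.  ] w 33.9
tool shift mm [ 2.000e-01 -2.097e+02  7.000e-01] wy rad 0.001
```

>>> play_rows --pt "0 -0.01 0 0 0 0 0.028" --pt "0 -0.03 0 0 0 0 0.028" --pt "0 -0.04 0 0 0 0 0.028" --pt "0 -0.04 0 0 0 0 0.028" --pt "0 -0.04 0 0 0 0 0.028" --pt "0 -0.015 0 0 0 0 0.028" --pt "0 0 0 0 0 0 0.028"

```text
clock: 17.65
position: [538.3, -253.1, 210.8]
ee_rot: [0.507, 0.496, -0.495, -0.502]
contact_force: [0.4, 0.2, -0.9]
gripper_width: 34.1
```

```bash
python3 -c "
from h import *
go([555.7,47.8,200],89)"
```

```text
t 17.65 pos [ 538.3 -253.1  210.8] yaw 89.1 tilt [ -0.23 -57.3   -0.34] F [ 0.4  0.2 -0.9] T [ 0.01 -0.06  0.01] w 34.1
tool shift mm [301.2   9.6 -12.5] wy rad 0.001
```

>>> play_rows --pt "0.02 0 -0.001 0.006 0 0 0.028" --pt "0.035 0 -0.002 0 0 0 0.028" --pt "0.042 0 -0.002 0 0 0 0.028" --pt "0.042 0 -0.002 0 0 0 0.028" --pt "0.042 0 -0.002 0 0 0 0.028" --pt "0.042 0 -0.002 0 0 0 0.028" --pt "0.035 0 -0.001 0 0 0 0.028" --pt "0.02 0 0 0 0 0 0.028" --pt "0.005 0 0 0 0 0 0.028"

```text
clock: 18.55
position: [550.0, 38.7, 201.7]
ee_rot: [-0.503, -0.49, 0.499, 0.508]
contact_force: [-0.8, -0.5, -1.2]
gripper_width: 34.0
```

```bash
python3 -c "
from h import *
go([555.7,47.8,190],89)"
```

```text
t 18.55 pos [550.   38.7 201.7] yaw 88.7 tilt [ -0.26 -57.29   0.79] F [-0.8 -0.5 -1.2] T [-0.01 -0.03  0.04] w 34.0
tool shift mm [ 9.2 11.6 -5.6] wy rad -0.005
```

>>> play_rows --pt "0.005 0 -0.004 -0.014 0 -0.004 0.028" --pt "0.004 0 -0.003 0 0 0 0.028" --pt "0 0 0 0 0 0 0.028"

```text
clock: 18.85
position: [556.6, 47.3, 199.8]
ee_rot: [-0.505, -0.493, 0.495, 0.506]
contact_force: [0.6, -0.5, -0.9]
gripper_width: 33.9
```

```bash
python3 -c "
from h import *
go([557.2,48,170],89)
im=get_image('side');print(px(im,[555.7,47.8,145]))
a=cv2.resize(im['color'][160:300,270:370,::-1],None,fx=4,fy=4,interpolation=cv2.INTER_CUBIC)
im=get_image('top');b=cv2.resize(im['color'][210:310,250:350,::-1],None,fx=4,fy=4,interpolation=cv2.INTER_CUBIC)
cv2.imwrite('pics/c8.png',np.hstack([a,cv2.copyMakeBorder(b,0,160,0,0,cv2.BORDER_CONSTANT)]))"
```

```text
t 18.85 pos [556.6  47.3 199.8] yaw 88.7 tilt [ -0.08 -57.3    0.12] F [ 0.6 -0.5 -0.9] T [ 0.04 -0.02  0.07] w 33.9
tool shift mm [ 0.8 29.8 -0.7] wy rad -0.005
[320.60015809 229.37957797]
```

View pics/c8.png

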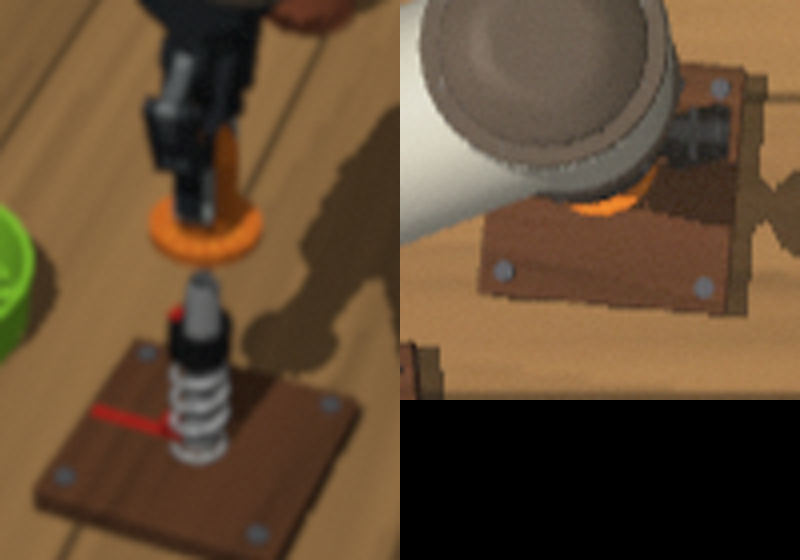

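The flange centre at (205,225) is within about 1 mm of the rod axis at (202,275), so I descend.

>>> play_rows --pt "0.001 0.01 -0.001 0 0 0 0.028" --pt "0 0.015 0 0 0 0 0.028" --pt "0 0.01 0 0 0 0 0.028" --pt "0 0 0 0 0 0 0.028"

```text
clock: 19.35
position: [557.2, 45.6, 162.6]
ee_rot: [-0.506, -0.492, 0.494, 0.507]
contact_force: [-0.4, -0.1, -0.9]
gripper_width: 34.2
```

```bash
python3 -c "
from h import *
go([557.2,48,140],89)"
```

```text
t 19.35 pos [557.2  45.6 162.6] yaw 88.4 tilt [ -0.06 -57.3    0.13] F [-0.4 -0.1 -0.9] T [-0.    0.02 -0.01] w 34.2
tool shift mm [ 2.4 22.6  0. ] wy rad -0.010
```

>>> play_rows --pt "0.003 0.004 0 0 0 0 0.028" --pt "0 0.008 0 0 0 0 0.028" --pt "0 0.006 0 0 0 0 0.028"

```text
clock: 19.65
position: [558.1, 47.4, 145.0]
ee_rot: [0.507, 0.492, -0.494, -0.506]
contact_force: [-0.4, -1.4, -0.8]
gripper_width: 34.0
```

```bash
python3 -c "
from h import *
go([557.2,48,140],89)"
```

```text
t 19.65 pos [558.1  47.4 145. ] yaw 88.5 tilt [-1.70e-01 -5.73e+01  2.00e-02] F [-0.4 -1.4 -0.8] T [-0.37  0.04  0.06] w 34.0
tool shift mm [0.6 5.  0.9] wy rad -0.010
```

>>> play_rows --pt "0 0.006 0.001 0 0 0 0.028" --pt "0 0.006 0 0 0 0 0.028" --pt "0 0.004 0 0 0 0 0.028" --pt "0 0.002 0 0 0 0 0.028"

```text
clock: 20.05
position: [557.8, 47.2, 126.6]
ee_rot: [0.508, 0.493, -0.494, -0.505]
contact_force: [-0.7, -1.5, 3.9]
gripper_width: 34.2
```

```bash
python3 -c "
from h import *
go([557.2,48,118],89)"
```

```text
t 20.05 pos [557.8  47.2 126.6] yaw 88.5 tilt [ -0.19 -57.3   -0.09] F [-0.7 -1.5  3.9] T [-0.61  0.32 -0.02] w 34.2
tool shift mm [0.8 8.6 0.6] wy rad -0.009
```

>>> play_rows --pt "0 0.003 0 0 0 0 0.028" --pt "0 0.003 0 0 0 0 0.028" --pt "0 0.002 0 0 0 0 0.028"

```text
clock: 20.35
position: [558.2, 47.1, 120.8]
ee_rot: [0.508, 0.493, -0.494, -0.505]
contact_force: [-3.4, -0.9, 7.5]
gripper_width: 34.4
```

```bash
python3 -c "
from h import *
go([557.2,48,118],89)"
```

```text
t 20.35 pos [558.2  47.1 120.8] yaw 88.5 tilt [ -0.21 -57.3   -0.18] F [-3.4 -0.9  7.5] T [-0.33  0.88 -0.05] w 34.4
tool shift mm [0.9 2.8 1.1] wy rad -0.008
```

>>> play_rows --pt "0 0.003 0.001 0 0 0 0.028" --pt "0 0.003 0 0 0 0 0.028" --pt "0 0.003 0 0 0 0 0.028"

```text
clock: 20.65
position: [558.3, 47.0, 116.3]
ee_rot: [0.509, 0.495, -0.493, -0.503]
contact_force: [-8.5, 0.0, 20.7]
gripper_width: 33.5
```

```bash
python3 -c "
from h import *
go([557.2,48,118],89)"
```

```text
t 20.65 pos [558.3  47.  116.3] yaw 88.6 tilt [ -0.24 -57.3   -0.4 ] F [-8.5  0.  20.7] T [ 0.08  2.41 -0.06] w 33.5
tool shift mm [ 1.  -1.7  1.2] wy rad -0.006
```

The force stepped to 20.7 N at the expected height, so the cap has bottomed on the rod tip. I let it back up slowly and release.

>>> play_rows --pt "0 -0.004 0.001 0 0 0 0.028" --pt "0 -0.005 0 0 0 0 0.028" --pt "0 -0.005 0 0 0 0 0.028" --pt "0 -0.004 0 0 0 0 0.028"

```text
clock: 21.05
position: [557.0, 47.3, 135.3]
ee_rot: [0.509, 0.495, -0.493, -0.503]
contact_force: [0.6, -2.2, -1.0]
gripper_width: 33.8
```

```bash
python3 -c "
from h import *
go([557.2,48,135],89)"
```

```text
t 21.05 pos [557.   47.3 135.3] yaw 88.6 tilt [ -0.18 -57.3   -0.42] F [ 0.6 -2.2 -1. ] T [-0.54 -0.2   0.02] w 33.8
tool shift mm [ 0.7  0.3 -0.2] wy rad -0.007
```

>>> play_rows --pt "0 0 0 0 0 0 0.04" --pt "0 0 0 0 0 0 0.055" --pt "0 0 0 0 0 0 0.065" --pt "0 -0.01 0 0 0 0 0.07" --pt "0 -0.02 0 0 0 0 0.07" --pt "0 -0.03 0 0 0 0 0.07" --pt "0 -0.03 0 0 0 0 0.07" --pt "0 -0.03 0 0 0 0 0.07" --pt "0 -0.015 0 0 0 0 0.07"

```text
clock: 21.95
position: [555.3, 48.9, 274.4]
ee_rot: [0.507, 0.494, -0.494, -0.504]
contact_force: [0.7, -0.2, 0.8]
gripper_width: 70.0
```

>>> play_rows --pt "-0.02 0 0 0 0 0 0.07" --pt "-0.03 0 0 0 0 0 0.07" --pt "-0.04 0 0 0 0 0 0.07" --pt "-0.04 0 0 0 0 0 0.07" --pt "-0.04 0 0 0 0 0 0.07" --pt "-0.03 0 0 0 0 0 0.07" --pt "-0.02 0 0 0 0 0 0.07" --pt "0 0 0 0 0 0 0.07"

```text
clock: 22.75
position: [553.0, -177.0, 285.1]
ee_rot: [0.509, 0.5, -0.491, -0.5]
contact_force: [-0.2, 0.3, 0.1]
gripper_width: 70.2
```

```bash
python3 -c "
from h import *
go([557.2,48,135],89)
im=get_image('side')
for z in(111,177):print(px(im,[555.7,47.8,z])-[270,160])
a=cv2.resize(im['color'][160:300,270:370,::-1],None,fx=4,fy=4,interpolation=cv2.INTER_CUBIC)
im=get_image('top');b=cv2.resize(im['color'][90:390,80:580,::-1],None,fx=.8,fy=.8,interpolation=cv2.INTER_AREA)
c=cv2.resize(im['color'][210:290,265:345,::-1],None,fx=4,fy=4,interpolation=cv2.INTER_CUBIC)
c=cv2.copyMakeBorder(c,0,0,0,80,cv2.BORDER_CONSTANT)
cv2.imwrite('pics/c9.png',np.hstack([a,np.vstack([b,c])]))"
```

```text
t 22.75 pos [ 553.  -177.   285.1] yaw 89.0 tilt [-2.000e-02 -5.729e+01 -1.080e+00] F [-0.2  0.3  0.1] T [0.03 0.06 0.02] w 70.2
tool shift mm [225.1 150.    2.8] wy rad -0.001
[50.37025618 81.10545027]
[50.82362258 57.98203873]
```

View pics/c9.png

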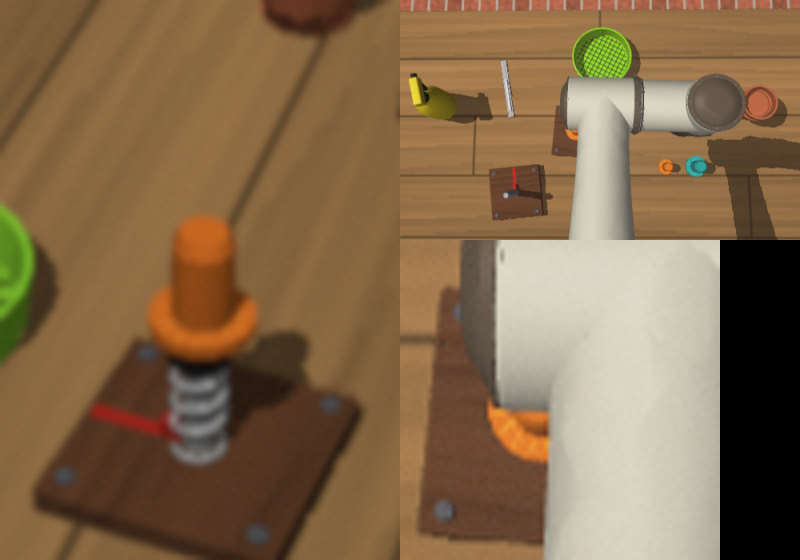

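The cap sits upright at the expected height: flange centre near (203,325) against 324 predicted, and top near (203,230) against 232 predicted. The spring is at the base with the key in its gap, and the bystanders have not moved. I hand it in.

```bash
python3 -c "
from h import *
print(job_done())"
```

```text
the job is handed in; nothing more can be done
None
```

I put the post back together and handed the job in with about 23 s on the robot's clock.

- **Spring:** My first grip was too high and dragged the spring about 11 mm, so I set it down and gripped it again. I turned it about 50° before threading it. It went home on the rightmost post without snagging on the key. The camera views show the red mark in line with the stripe and the collar at the seated height.
- **Cap:** I fitted the larger orange cap and pushed it down until the force stepped from 7.5 N to about 21 N, at the expected bottom height. I then let it back up slowly and released it.
- **Last checks:** In the final side view, the cap's flange and top are within about 1 px of the heights predicted for a cap resting on the seated spring. The gripper touches nothing, and the sieve, pots, mister and widger look unmoved. The arm hid part of the post in the final top view, so the spring and key there were confirmed from the side view only.

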